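Drain a rack of stained slides over the drip tray

TASK

Slide the steel drip tray along the bench, without lifting it, until it stands close beside the green staining dish, long side to long side, centred on it and square, with less than a finger's width between them. Then lift the slide rack by its handle straight up out of the dish, carry it across and hold it level and still over the middle of the tray, about 10 cm up, for some five seconds so that it can drain, and finish while still holding it there. Leave the dish where it stands, do not tip the slides, and do not disturb the lid, the bottles or the carton.

Things in the scene. Friction and masses are not known exactly. Their poses are not given: they have to be found in the camera images.
- dish: Green plastic slide-staining dish, an open box 104 x 84 mm (110 x 90 mm over the rim), 62 mm high, walls and floor 4 mm thick, about 0.55 kg, loose on the bench. Origin: centre of its underside. x runs along its 104 mm length, y across it, z up. The tray belongs on whichever of its two long sides (its +y or -y side) the tray starts on.
- tray: Shallow rectangular steel drip tray, 160 x 110 mm over its rolled rim, 22 mm high, sheet 2.5 mm thick, about 0.4 kg, loose, standing 75 to 135 mm farther from the dish than it should, up to 45 mm off centre along it and up to 12 degrees askew. Origin: centre of its underside. x runs along its 160 mm length, y across it, z up. Centre to centre it stands 100 mm from the dish when the two rims touch squarely.
- tray_mid (a point): Centre of the drip tray, 11 mm above its underside.
- rack: Steel slide rack, 86 x 64 mm in plan, holding ten glass slides on their long edges (tops 33 mm above the feet), standing in the dish, about 0.25 kg. Origin: centre of its underside, on the dish's floor 4 mm above the bench at the start. x runs along the slides and along the handle's grip, z up. About 3 to 8 mm of play to the dish's walls on each side.
- rack_handle (a point): Centre of the rack's handle: a black rubber-sleeved level grip 60 mm long (along the rack's x), 10 mm wide (y), 14 mm tall, on two flat uprights at the rack's ends; 100 mm above the rack's underside, straight above its centre of mass, 42 mm above the dish's rim at the start. Pinch it across its 10 mm width.
- rack_foot (a point): Centre of the rack's underside.
- lid: The dish's green lid, 112 x 92 mm, 25 mm high with its bar knob, lying on the bench on the other side of the dish. Not to be disturbed. Origin: centre of its underside.
- bottle: White reagent bottle with a green cap, diameter 52 mm, 106 mm high, standing beyond the work. Not to be disturbed. Origin: centre of its underside.
- carton: White and red carton, 38 x 45 mm, 75 mm high, standing beyond the work. Not to be disturbed. Origin: centre of its underside.
- dropper: Amber dropper bottle with a black bulb, diameter 32 mm, 86 mm high, standing beyond the work. Not to be disturbed. Origin: centre of its underside.
Mind the look-alikes: they are no part of the job. Several things look just like the tray: the one meant starts nearest to the robot's base.

How it is judged:
By the outcome, as a careful person would: the job done as asked, in the order asked, and still so for the second after the job is handed in, while the arm keeps its last pose, push and grip.
It also fails if it takes over 64 s, if anything falls off the work surface, if the arm or the gripper's body presses on something with over 40 N, if the wrist force passes 120 N, or if a joint passes its speed limit or range.

ROBOT

A 6-joint arm with a two-finger parallel gripper is mounted at the origin on the work surface. World frame = base frame: x ahead of the robot, y to its left, z up, the work surface at z = 0. Lengths are in mm, angles in rad, forces in N, time in s.
With the tool pointing down it reaches from about 400 to 925 mm from the base axis. Payload 12.5 kg.
Tool frame: the origin (TCP) lies midway between the tips of the shut fingers; the grasp point (between the pads) lies 19 mm behind it (env.grip_depth is the distance from the TCP to the grasp point, in mm); z points along the fingers, y is the line along which they close (so a half turn about z gives the same grasp; the last joint's range is limited). The gripper opens to 95 mm and grips with 3 to 60 N. Pads are 20 mm wide; open, the fingers measure 119 mm over their backs; the gripper's body (75 mm by 180 mm) begins 59 mm behind the grasp point.
Start: joints at [1.214, 0.491, 1.559, -0, 1.092, -0.106], TCP at [155.094, 605.469, 214.661] pointing down, gripper open.
Joint ranges: [-3.1, 3.1], [-0.84, 2.19], [0.05, 2.79], [-1.13, 4.28], [0.06, 2.93], [-2.69, 2.69]. Speed limits (rad/s): [2.22, 2.22, 2.79, 3.14, 3.14, 3.14].

INTERFACE

Orientations are given as [roll, pitch, yaw] about the fixed x, y, z axes, in that order (R = Rz(yaw) Ry(pitch) Rx(roll)).
In Python, from cell import monitor, viewer, order, env gives the robot as it stands.
- The arm moves only by the tool move_arm, never from a script. Its argument "moves" is one flat list of numbers, 4 for each row, row after row: the shift along the tool's x, y, z normalised to -1 to 1, where 1 is 0.15 m, then the turn about the tool's z normalised to -1 to 1, where 1 is pi/2 rad. A call has 1 to 10 rows; each row shifts and turns the commanded pose from where the row before left it, along the tool's axes as they then stand; what a row does not reach is not made up. A row lasts 1/8 s, in which the tool goes at most 62.5 mm and 10.7 degrees, less where a joint would pass 70% of its speed; a pose out of reach is approached as far as the arm can. A call with a number of a shift or a turn outside -1 to 1 is refused whole. A call with a gripper value outside its range is refused whole. "claw" is the finger opening in mm, from 0 to 95.1, set as the call begins (left out, the last holds). The fingers move at their own pace and stop on an object; the grip force is fixed at half the most. Time passes only in rows, so rows that do not move let the fingers close. It gives the time, the measured TCP pose, the force, the opening and the grip force at its end, in the units of the state.
- monitor.state(): the state, without advancing time (a new reading comes with each control period).
- viewer.read_camera(name): name is "side" or "top" or "wrist"; returns the picture (384x512x3 uint8, red, green, blue); there is no depth.
- viewer.camera_info(name): a dict with "K" (3x3 intrinsics, pixels), "dist_coeffs" ([k1, k2, p1, p2, k3] as OpenCV has them; the pictures are not rectified), "camera_from_world" (4x4, takes a point from world to camera coordinates). Camera axes: x right, y down, z forward; pixel columns grow to the right and rows downward; lengths in mm; the calibration is good to about 2 mm. A picture is of the moment at which its call begins: read the wrist's pose just before it. camera_info takes no time and is no camera call; for the wrist camera it gives the pose at the moment of the call.
- order.job_done(): hands the job in; it is judged then, once.
The state is a dict: "t": time; "joints": joint angles; "qvel": joint speeds; "tau": joint torques, N m; "eef_pos": TCP position; "tcp_rot": TCP orientation; "ft_force": force on the tool from outside, world axes, zero at the start; "moment": the same for the moment, N m; "opening": opening from 0.0 (shut) to 1.0 (fully open); "grip_force": force on a finger pad.
Only numpy, scipy, OpenCV 4.12 (cv2) and the standard library are available. Lean on these libraries where they do the work, as an engineer would, in place of code of your own. Each camera call takes 0.05 s, during which the arm holds its last target. There are 200 camera calls.

## Working session

There is one attempt and no reset: what is moved stays moved. The work goes in short steps, Python scripts to look and compute and a tool call to move; the robot and the scene stay as the last step left them, time stands still between calls to the robot, and variables do not carry over. Pictures are saved under pics/ and viewed, at most 10 in all, crops included, and the job is handed in when it is done.

Besides the shell and the picture viewer there is one more tool, called after "Call:" by a JSON object that holds its "method" and its "body", one argument or row to a line. move_arm: Moves the arm, as the interface text tells. Scaled input: -1 to 1 covers 0.15 m each way for a shift and pi/2 rad each way for a turn. Its arguments: {"type":"object","properties":{"moves":{"type":"array"},"claw":{"type":"number"}},"required":["moves"]}

```bash
ls; mkdir -p pics; python3 - <<'E'
from cell import monitor, viewer, order, env
import cv2,numpy as np
print(monitor.state())
ims=[]
for n in ["top","side"]:
    im=viewer.read_camera(n); cv2.imwrite(f"pics/{n}0.png",im[:,:,::-1]); ims.append(im)
    i=viewer.camera_info(n); print(n,np.round(i["K"],1).tolist(),i["dist_coeffs"],np.round(i["camera_from_world"],3).tolist())
E
```

```text
pics
{'t': 0.0, 'joints': array([ 1.21440443e+00,  4.91578771e-01,  1.55945096e+00, -2.11026071e-05,
        1.09173118e+00, -1.05592081e-01]), 'qvel': array([ 0.00288056,  0.00137419,  0.00061697, -0.00170661, -0.00261457,
        0.00054035]), 'tau': array([-1.23677208e-03, -6.12625122e+01, -2.58193338e+01,  6.92244200e-02,
        4.82199644e-02, -1.86940943e-04]), 'eef_pos': array([155.00100697, 605.21315923, 214.04930552]), 'tcp_rot': array([-3.14042893e+00, -1.04517750e-04,  2.89080252e+00]), 'ft_force': array([-0.50805784, -0.13147713, -0.26478275]), 'moment': array([0.0207479 , 0.02436   , 0.02972251]), 'grip_force': 0.0, 'opening': 0.9967106846748767}
top [[489.0, 0.0, 252.4], [0.0, 489.0, 186.9], [0.0, 0.0, 1.0]] [-0.21437604  0.          0.          0.          0.        ] [[-0.02, -1.0, -0.008, -41.21], [-0.995, 0.021, -0.093, 612.731], [0.093, 0.006, -0.996, 1218.769], [0.0, 0.0, 0.0, 1.0]]
side [[422.9, 0.0, 253.4], [0.0, 422.9, 194.6], [0.0, 0.0, 1.0]] [-0.05478624  0.          0.          0.          0.        ] [[0.959, -0.284, 0.024, -609.561], [-0.143, -0.551, -0.822, 145.476], [0.246, 0.785, -0.569, 865.198], [0.0, 0.0, 0.0, 1.0]]
```

View pics/top0.png

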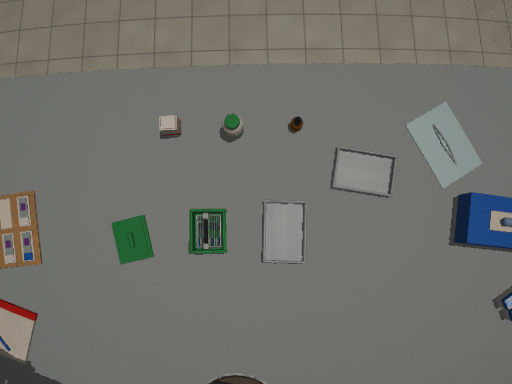

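View pics/side0.png

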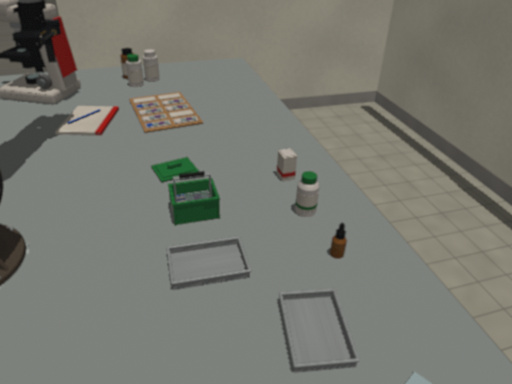

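The top view shows two tray look-alikes: A at (284,232) and B at (364,172). A is nearer the base, which sits at about (237,384), and it lies on the long side of the green dish at (208,231), so A fits the description. Next I'll confirm this in an enlarged crop and measure.

```bash
cat > h.py <<'E'
import cv2,numpy as np
from cell import monitor, viewer, order, env
def world(uv,z,name="top",info=None):
    i=info or viewer.camera_info(name); K=np.array(i["K"]);T=np.array(i["camera_from_world"])
    p=cv2.undistortPoints(np.array(uv,float).reshape(-1,1,2),K,np.array(i["dist_coeffs"])).reshape(-1,2)
    R=T[:3,:3];c=-R.T@T[:3,3]; d=np.c_[p,np.ones(len(p))]@R
    return c+d*((z-c[2])/d[:,2])[:,None]
def pix(P,name="top",info=None):
    i=info or viewer.camera_info(name);T=np.array(i["camera_from_world"])
    return cv2.projectPoints(np.array(P,float).reshape(-1,1,3),cv2.Rodrigues(T[:3,:3])[0],T[:3,3],np.array(i["K"]),np.array(i["dist_coeffs"]))[0].reshape(-1,2)
def rect(c,yaw,L,W,z):
    r=np.array([[np.cos(yaw),-np.sin(yaw)],[np.sin(yaw),np.cos(yaw)]])
    return np.c_[np.array([[L,W],[-L,W],[-L,-W],[L,-W]])/2@r.T+c,[z]*4]
E
python3 - <<'E'
from h import *
im=viewer.read_camera("top")[:,:,::-1].copy()
def show(m,z,n):
    cs,_=cv2.findContours(m.astype(np.uint8),cv2.RETR_EXTERNAL,cv2.CHAIN_APPROX_NONE)
    for c in cs:
        if cv2.contourArea(c)>60:
            w=world(c.reshape(-1,2),z)[:,:2].astype(np.float32); print(n,c.reshape(-1,2).mean(0).round(),np.round(cv2.minAreaRect(w),1) if 0 else cv2.minAreaRect(w))
h=cv2.cvtColor(im,cv2.COLOR_BGR2HSV)
show((h[...,0]>45)&(h[...,0]<80)&(h[...,1]>130),62,"green")
print(world([[243-6,384]],0), pix([[0,0,0]]))
crop=cv2.resize(im[190:275,100:320],None,fx=3.6,fy=3.6,interpolation=cv2.INTER_CUBIC)
cv2.imwrite("pics/crop1.png",crop)
E
```

```text
green [132. 239.] ((483.87371826171875, 249.89089965820312), (105.44395446777344, 86.69950866699219), 12.629400253295898)
green [208. 231.] ((502.85491943359375, 59.21723937988281), (87.1216049194336, 106.30369567871094), 89.16290283203125)
green [232. 121.] ((776.7902221679688, -4.6356353759765625), (32.875328063964844, 36.252288818359375), 89.09466552734375)
[[98.73498649 -2.95341412  0.        ]] [[236.79163402 419.36787356]]
```

View pics/crop1.png

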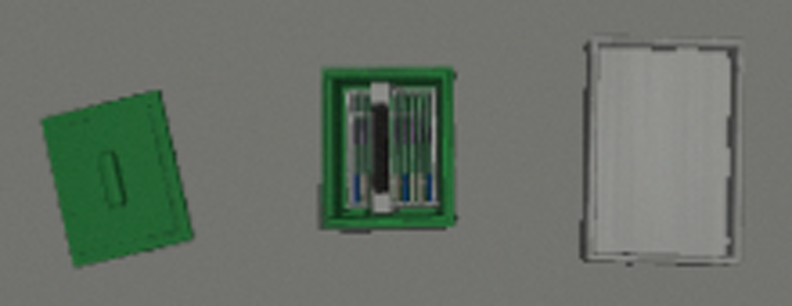

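```bash
cat >> h.py <<'E'
from scipy.optimize import minimize
def fit(img,c,yaw,L,W,z,name="top"):
    "fit rectangle outline (mm) to image gradients"
    g=cv2.GaussianBlur(img.astype(np.float32),(0,0),1.0)
    G=np.sqrt(sum(cv2.Sobel(g[...,k],cv2.CV_32F,1,0)**2+cv2.Sobel(g[...,k],cv2.CV_32F,0,1)**2 for k in range(3)))
    info=viewer.camera_info(name)
    def cost(p):
        q=rect(p[:2],p[2]/100,L,W,z); t=np.linspace(.04,.96,60)[:,None]
        P=np.vstack([q[i]*(1-t)+q[(i+1)%4]*t for i in range(4)])
        uv=pix(P,name,info).astype(np.float32)
        return -cv2.remap(G,uv[None,:,0],uv[None,:,1],cv2.INTER_LINEAR).mean()
    best=min((minimize(cost,[c[0]+dx,c[1]+dy,100*yaw+a],method="Nelder-Mead",options=dict(initial_simplex=np.array([c[0]+dx,c[1]+dy,100*yaw+a])+np.array([[0,0,0],[4,0,0],[0,4,0],[0,0,4]]))) for dx in(-4,4) for dy in(-4,4) for a in(-4,0,4)),key=lambda r:r.fun)
    return best.x[:2].round(1),round(best.x[2]/100,4),round(best.fun,1)
E
python3 - <<'E'
from h import *
im=viewer.read_camera("top")
print("dish",fit(im,(503,59),-.015,110,90,62))
cr=np.array([[592,40],[742,42],[740,262],[586,262]])/3.6+[100,190]-.5
w=world(cr,22);print(w.round(1)); c=w[:,:2].mean(0)
for z,L,W in((22,160,110),(22,155,105),(2,160,110)): print("tray",fit(im,c,0.0,L,W,z))
hd=np.array([[381,102],[381,192],[374,148],[388,148]])/3.6+[100,190]-.5
print("handle",world(hd,110).round(1))
print("rack x-dir/uprights",world(np.array([[380,84],[381,212]])/3.6+[100,190]-.5,104).round(1))
s=viewer.read_camera("side")
print("dish side",fit(s,(503,59),-.015,110,90,62,"side"))
print("tray side",fit(s,c,0,160,110,22,"side"))
E
```

```text
dish (array([502.2,  60.2]), np.float64(-0.0134), np.float64(-237.2))
[[ 576.5  -82.5   22. ]
 [ 572.8 -189.2   22. ]
 [ 417.  -183.8   22. ]
 [ 419.6  -74.9   22. ]]
tray (array([ 487. , -127.9]), np.float64(-0.0308), np.float64(-114.9))
tray (array([ 490.5, -124.3]), np.float64(-0.0507), np.float64(-151.2))
tray (array([ 488.3, -124.6]), np.float64(-0.0261), np.float64(-120.0))
handle [[532.7  59.  110. ]
 [473.4  59.9 110. ]
 [502.4  64.1 110. ]
 [502.3  54.8 110. ]]
rack x-dir/uprights [[544.8  60.2 104. ]
 [460.   60.8 104. ]]
dish side (array([501.1,  58.1]), np.float64(-0.0406), np.float64(-210.9))
tray side (array([ 491.6, -137.1]), np.float64(-0.0364), np.float64(-147.9))
```

Call:
{"method": "move_arm", "body": {
  "moves": [-0.2, 0, 0, -0.07, -0.2, 0, 0, -0.07, -0.2, -0.33, 0, 0, -0.2, -0.33, 0, 0, -0.2, -0.33, 0, 0, -0.2, -0.33, 0, 0, -0.2, -0.33, 0, 0, -0.2, -0.33, 0, 0, -0.2, -0.33, 0, 0, -0.2, -0.33, 0, 0],
  "claw": 50
}}

```text
t: 1.5
eef_pos: [442.2, 188.9, 214.8]
tcp_rot: [3.141, 0.0, 3.111]
ft_force: [1.8, 0.9, -0.1]
opening: 0.524
grip_force: 0.0
```

Call:
{"method": "move_arm", "body": {
  "moves": [0, -0.33, 0, 0, 0, -0.33, 0, 0, 0, -0.33, 0, 0, 0, -0.33, 0, 0, 0, -0.33, 0, 0, 0, -0.33, 0, 0, 0, -0.33, 0, 0, 0, 0, 0, 0]
}}

```text
t: 2.5
eef_pos: [430.7, -158.3, 214.5]
tcp_rot: [-3.141, 0.0, 3.107]
ft_force: [0.1, 0.6, 0.1]
opening: 0.523
grip_force: 0.0
```

```bash
python3 - <<'E'
from h import *
i=viewer.camera_info("wrist"); im=viewer.read_camera("wrist")
cv2.imwrite("pics/w1.png",im[:,:,::-1])
T=np.array(i["camera_from_world"]);print((-T[:3,:3].T@T[:3,3]).round(),T[:3,:3].round(2).tolist())
print(pix(rect((492,-130),-.035,160,110,22),"wrist",i).round())
E
```

```text
[ 353. -155.  384.] [[0.04, 1.0, -0.0], [0.96, -0.03, 0.28], [0.28, -0.01, -0.96]]
[[310. 261.]
 [317. 151.]
 [232. 151.]
 [234. 261.]]
```

View pics/w1.png

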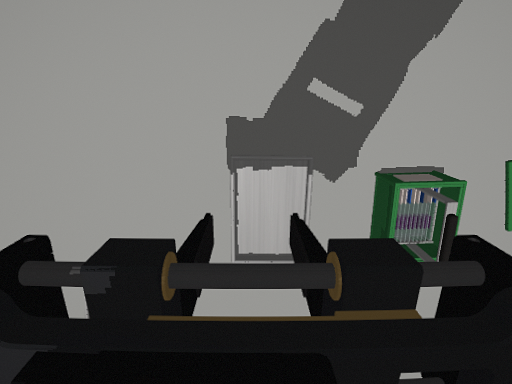

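The wrist view shows tray A with its base-side corners at about (232,157) and (312,157) and its far edge at about row 260. The dish is on the right. I'll enlarge it for precise corners.

```bash
python3 - <<'E'
from h import *
i=viewer.camera_info("wrist"); im=viewer.read_camera("wrist")
for z,L,W in((22,160,110),): print(fit(im,(493,-131),-.035,L,W,z,"wrist"),fit(im,(489,-126),-.05,L,W,z,"wrist"))
im=im[:,:,::-1].copy()
cv2.imwrite("pics/w2.png",cv2.resize(im[145:275,215:330],None,fx=4.5,fy=4.5,interpolation=cv2.INTER_NEAREST))
E
```

```text
(array([ 495. , -123.5]), np.float64(-0.0353), np.float64(-185.4)) (array([ 495.1, -123.5]), np.float64(-0.0367), np.float64(-185.3))
```

View pics/w2.png

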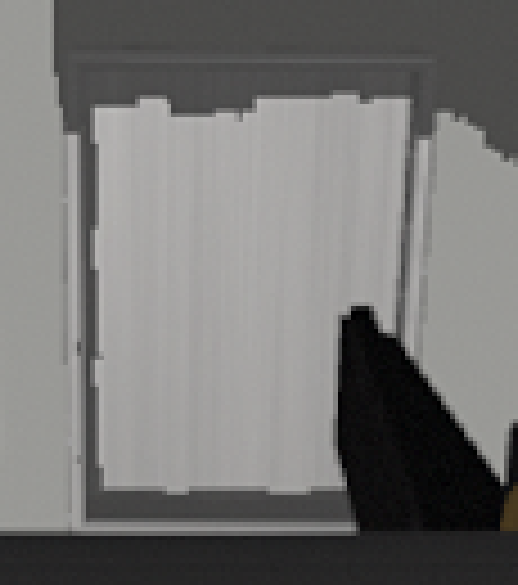

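```bash
python3 - <<'E'
from h import *
c=np.array([[69,55],[437,56],[72,533],[65,133],[418,360],[434,140],[340,533]])/4.5+[215,145]-.5
print(world(c,22,"wrist").round(1)); print(monitor.state()["eef_pos"])
ct=np.array([[592,40],[742,42],[740,262],[586,262]])/3.6+[100,190]-.5
E
```

```text
[[ 417.3 -182.7   22. ]
 [ 421.   -76.8   22. ]
 [ 572.7 -190.4   22. ]
 [ 440.2 -185.1   22. ]
 [ 515.9  -80.3   22. ]
 [ 446.   -77.1   22. ]
 [ 575.7 -104.    22. ]]
[ 430.52775227 -155.76192082  214.44664907]
```

Call:
{"method": "move_arm", "body": {
  "moves": [-0.217, -0.094, 0, 0, -0.216, -0.093, 0, 0, 0, 0, 0.25, 0, 0, 0, 0.25, 0, 0, 0, 0.25, 0, 0, 0, 0.25, 0, 0, 0, 0.2, 0, 0, 0, 0.1, 0, 0, 0, 0.05, 0, 0, 0, 0, 0]
}}

```text
t: 3.85
eef_pos: [495.1, -185.5, 12.4]
tcp_rot: [-3.142, 0.0, 3.111]
ft_force: [0.2, 1.2, 0.3]
opening: 0.523
grip_force: 0.0
```

Down another 5 mm, then close.

Call:
{"method": "move_arm", "body": {
  "moves": [0, 0, 0.033, 0.005, 0, 0, 0, 0, 0, 0, 0, 0]
}}

```text
t: 4.22
eef_pos: [495.0, -185.9, 7.4]
tcp_rot: [-3.141, 0.0, 3.103]
ft_force: [-0.9, -0.6, -0.7]
opening: 0.524
grip_force: 0.0
```

Call:
{"method": "move_arm", "body": {
  "moves": [0, 0, 0, 0, 0, 0, 0, 0, 0, 0, 0, 0, 0, 0, 0, 0, 0, 0, 0, 0, 0, 0, 0, 0],
  "claw": 0
}}

```text
t: 4.97
eef_pos: [494.9, -185.8, 7.2]
tcp_rot: [3.142, 0.0, 3.103]
ft_force: [0.0, -0.4, -0.8]
opening: 0.049
grip_force: 30.0
```

Call:
{"method": "move_arm", "body": {
  "moves": [0, 0.03, 0, 0, 0, 0.05, 0, -0.004, 0, 0.06, 0, -0.004, 0, 0.06, 0, -0.004, -0.005, 0.06, 0, -0.004, -0.005, 0.06, 0, 0, 0, 0.06, 0, 0, 0, 0.06, 0, 0, 0, 0.04, 0, 0, 0, 0.02, 0, 0]
}}

```text
t: 6.22
eef_pos: [498.0, -110.4, 7.1]
tcp_rot: [3.141, -0.0, 3.128]
ft_force: [0.5, -2.1, -0.9]
opening: 0.049
grip_force: 30.0
```

```bash
python3 - <<'E'
from h import *
s=monitor.state();print(s["eef_pos"].round(1),s["tcp_rot"].round(3),s["ft_force"].round(1))
im=viewer.read_camera("top")[:,:,::-1];iw=viewer.read_camera("wrist")[:,:,::-1]
a=cv2.resize(im[190:270,180:290],None,fx=3.5,fy=3.5,interpolation=cv2.INTER_CUBIC)
b=iw[:280]
b=cv2.resize(b,(400,219)) if 0 else b
o=np.zeros((a.shape[0]+b.shape[0],512,3),np.uint8);o[:a.shape[0],:a.shape[1]]=a;o[a.shape[0]:,:]=b
print(a.shape)
cv2.imwrite("pics/c3.png",o)
E
```

```text
[ 498.  -110.4    7.1] [ 3.141 -0.     3.128] [ 0.5 -2.1 -0.9]
(280, 385, 3)
```

View pics/c3.png

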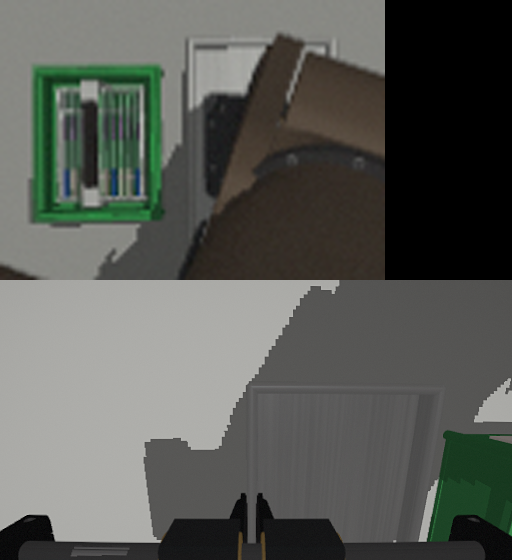

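The tray is gripped and slid most of the way. In the top crop (u=180+x/3.5), the dish rim's right edge is at x≈163 and the tray's left rim at x≈186, with the tray's upper rim at y≈39. In the wrist view the tray's near corners are at (248,107) and (444,107), and the dish's rim corner is at (445,152).

```bash
python3 - <<'E'
from h import *
f=lambda x,y:np.array([[x/3.5+180,y/3.5+190]])-.4
print("tray TL, TR",world(f(185,39),22).round(1),world(f(336,40),22).round(1))
print("tray left lower",world(f(188,200),22).round(1))
print("dish R top/bottom, L top/bottom",[world(f(*p),62).round(1).tolist() for p in((163,66),(162,222),(34,66),(33,221))])
print("wrist tray",world([[248,107],[444,107]],22,"wrist").round(1).tolist(),"dish",world([[445,152]],62,"wrist").round(1))
im=viewer.read_camera("top")
m=cv2.inRange(cv2.cvtColor(im,cv2.COLOR_RGB2HSV),(45,130,0),(80,255,255))[:,180:260]
print("dish",fit(im,(502,60),-.013,108,88,62),fit(im,(502,60),-.013,110,90,62))
E
```

```text
tray TL, TR [[577.9  -2.   22. ]] [[ 574.8 -112.3   22. ]]
tray left lower [[460.5  -2.1  22. ]]
dish R top/bottom, L top/bottom [[[556.4, 12.0, 62.0]], [[446.5, 14.6, 62.0]], [[558.2, 103.7, 62.0]], [[448.5, 105.9, 62.0]]]
wrist tray [[421.7, -110.5, 22.0], [422.3, -4.7, 22.0]] dish [[440.  -28.2  62. ]]
dish (array([501.6,  60.4]), np.float64(-0.0302), np.float64(-240.5)) (array([502.3,  60.2]), np.float64(-0.0133), np.float64(-260.9))
```

Call:
{"method": "move_arm", "body": {
  "moves": [-0.003, 0.015, 0, 0.002, -0.004, 0.02, 0, 0, -0.004, 0.02, 0, 0, 0, 0.02, 0, 0, 0, 0.01, 0, 0, 0, 0, 0, 0, 0, 0, 0, 0]
}}

```text
t: 7.25
eef_pos: [499.9, -97.9, 7.1]
tcp_rot: [3.141, -0.0, 3.125]
ft_force: [2.0, 1.6, -0.5]
opening: 0.053
grip_force: 30.0
```

Call:
{"method": "move_arm", "body": {
  "moves": [0, 0, 0, 0, 0, 0, 0, 0, 0, 0, 0, 0, 0, 0, 0, 0],
  "claw": 30
}}

```text
t: 7.75
eef_pos: [499.9, -98.1, 7.2]
tcp_rot: [3.142, 0.0, 3.125]
ft_force: [-0.3, -0.4, -0.8]
opening: 0.313
grip_force: 0.0
```

Call:
{"method": "move_arm", "body": {
  "moves": [0, 0, -0.05, 0, 0, 0, -0.15, 0, 0, 0, -0.3, 0, 0, 0, -0.3, 0, 0, 0, -0.3, 0, 0, 0, -0.3, 0, 0, -0.3, 0, 0, 0, -0.3, 0, 0, 0, -0.3, 0, 0, 0, -0.3, 0, 0],
  "claw": 50
}}

```text
t: 9.0
eef_pos: [496.5, -279.4, 217.8]
tcp_rot: [-3.141, 0.0, 3.125]
ft_force: [0.6, 0.2, -0.3]
opening: 0.525
grip_force: 0.0
```

```bash
python3 - <<'E'
from h import *
s=monitor.state();print(s["eef_pos"].round(1),s["tcp_rot"].round(3))
im=viewer.read_camera("top")
print("dish",fit(im,(502,60),-.013,110,90,62))
for d in(160,156):print("tray",fit(im,(500.5,-45),-.017,d,d-50,22))
cv2.imwrite("pics/c4.png",cv2.resize(im[190:275,180:280,::-1],None,fx=5,fy=5,interpolation=cv2.INTER_CUBIC))
E
```

```text
[ 496.5 -279.4  217.8] [-3.141  0.     3.125]
dish (array([502.2,  60.2]), np.float64(-0.0132), np.float64(-265.8))
tray (array([491.4, -33.5]), np.float64(-0.0214), np.float64(-164.3))
tray (array([493.4, -35.5]), np.float64(-0.0215), np.float64(-193.5))
```

View pics/c4.png

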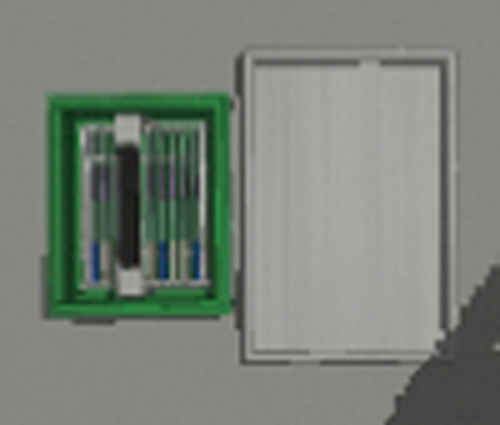

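The top crop (u=180+x/5) shows the tray rim's left corners at (243,50) and (241,361), and the dish rim's corners at (47,94), (231,94), (230,315) and (46,317). The tray stands close beside the dish and looks square.

```bash
python3 - <<'E'
from h import *
f=lambda q:np.array(q)/5+[180,190]-.4
print(world(f([[243,50],[458,52],[241,361]]),22).round(1).tolist())
print(world(f([[47,94],[231,94],[230,315],[46,317]]),62).round(1).tolist())
print("handle ends/sides (z 111)",world(f([[130,145],[130,268],[117,205],[142,205]]),111).round(1).tolist())
print("uprights",world(f([[128,115],[129,296]]),104).round(1).tolist())
E
```

```text
[[581.0, 8.8, 22.0], [577.7, -101.1, 22.0], [422.5, 12.6, 22.0]]
[[558.3, 104.5, 62.0], [556.6, 12.9, 62.0], [447.6, 15.3, 62.0], [447.9, 106.5, 62.0]]
handle ends/sides (z 111) [[530.8, 58.3, 111.0], [472.5, 59.2, 111.0], [502.5, 64.9, 111.0], [502.3, 53.0, 111.0]]
uprights [[545.4, 59.8, 104.0], [459.1, 60.6, 104.0]]
```

Call:
{"method": "move_arm", "body": {
  "moves": [0, 0.3, 0, 0, 0, 0.3, 0, 0, 0, 0.3, 0, 0, 0, 0.3, 0, 0, 0, 0.3, 0, 0, 0, 0.3, 0, 0, 0, 0.3, 0, 0, 0, 0.15, 0, 0, 0, 0, 0, 0, 0, 0, 0, 0]
}}

```text
t: 10.3
eef_pos: [502.4, 58.9, 217.4]
tcp_rot: [-3.142, 0.0, 3.125]
ft_force: [-0.2, -0.2, -0.6]
opening: 0.528
grip_force: 0.0
```

Call:
{"method": "move_arm", "body": {
  "moves": [0, 0, 0.2, 0, 0, 0, 0.25, 0, 0, 0, 0.2, 0, 0, 0, 0.13, 0, 0, 0, 0.07, 0, 0, 0, 0.03, 0, 0, 0, 0, 0, 0, 0, 0, 0]
}}

```text
t: 11.3
eef_pos: [502.8, 59.3, 85.8]
tcp_rot: [3.142, 0.001, 3.125]
ft_force: [0.1, 0.1, -0.2]
opening: 0.526
grip_force: 0.0
```

Call:
{"method": "move_arm", "body": {
  "moves": [0, 0, 0, 0, 0, 0, 0, 0, 0, 0, 0, 0, 0, 0, 0, 0, 0, 0, 0, 0, 0, 0, 0, 0],
  "claw": 0
}}

```text
t: 12.05
eef_pos: [502.5, 59.4, 85.1]
tcp_rot: [3.142, -0.0, 3.125]
ft_force: [-0.8, 0.0, -0.9]
opening: 0.116
grip_force: 30.0
```

Call:
{"method": "move_arm", "body": {
  "moves": [0, 0, -0.02, 0, 0, 0, -0.04, 0, 0, 0, -0.06, 0, 0, 0, -0.07, 0, 0, 0, -0.07, 0, 0, 0, -0.05, 0, 0, 0, -0.02, 0, 0, 0, 0, 0, 0, 0, 0, 0]
}}

```text
t: 13.18
eef_pos: [502.4, 59.4, 134.4]
tcp_rot: [3.142, -0.0, 3.125]
ft_force: [-0.1, 1.2, -1.0]
opening: 0.112
grip_force: 30.0
```

```bash
python3 - <<'E'
from h import *
s=monitor.state();print(s["eef_pos"].round(1),s["ft_force"].round(1),s["moment"].round(2),s["opening"],s["grip_force"])
im=viewer.read_camera("side")
cv2.imwrite("pics/s5.png",cv2.resize(im[90:330,110:350,::-1],None,fx=2.4,fy=2.4,interpolation=cv2.INTER_CUBIC))
E
```

```text
[502.4  59.4 134.4] [-0.1  1.2 -1. ] [0.04 0.01 0.01] 0.11155769813811399 29.979928135871887
```

View pics/s5.png

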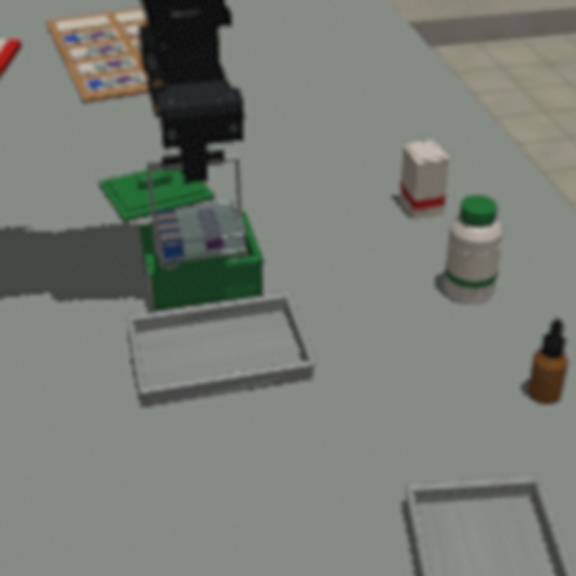

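The side view shows the rack, held at its handle around (195,158), rising level out of the dish. The dish is still standing. I'll keep lifting and then carry it across.

Call:
{"method": "move_arm", "body": {
  "moves": [0, 0, -0.03, 0, 0, 0, -0.06, 0, 0, 0, -0.08, 0, 0, 0, -0.08, 0, 0, 0, -0.06, 0, 0, 0, -0.03, 0, 0, 0, -0.02, 0, 0, 0, 0, 0]
}}

```text
t: 14.22
eef_pos: [502.5, 59.4, 188.6]
tcp_rot: [3.141, -0.0, 3.125]
ft_force: [1.4, 0.1, -2.4]
opening: 0.116
grip_force: 30.0
```

Call:
{"method": "move_arm", "body": {
  "moves": [0, -0.02, 0, 0, 0, -0.06, 0, 0, 0, -0.1, 0, 0, 0, -0.12, 0, 0, 0, -0.12, 0, 0, 0, -0.11, 0, 0, 0, -0.08, 0, 0, 0, -0.05, 0, 0, 0, -0.02, 0, 0, 0, -0.01, 0, 0]
}}

```text
t: 15.48
eef_pos: [500.8, -44.0, 188.7]
tcp_rot: [3.141, -0.0, 3.125]
ft_force: [0.3, 0.4, -2.3]
opening: 0.116
grip_force: 30.0
```

Call:
{"method": "move_arm", "body": {
  "moves": [0, 0, 0, 0, 0, 0, 0, 0, 0, 0, 0, 0, 0, 0, 0, 0]
}}

```text
t: 15.98
eef_pos: [500.8, -44.0, 188.7]
tcp_rot: [3.142, 0.0, 3.125]
ft_force: [-0.4, -0.1, -2.5]
opening: 0.114
grip_force: 30.0
```

```bash
python3 - <<'E'
from h import *
s=monitor.state();print(s["t"],s["eef_pos"].round(1),s["tcp_rot"].round(4),s["ft_force"].round(1),s["moment"].round(2),s["opening"],s["grip_force"])
a=viewer.read_camera("side")[90:330,110:350,::-1]; t=viewer.read_camera("top")
print("dish",fit(t,(502,60),-.013,110,90,62))
b=t[190:275,180:265,::-1]
cv2.imwrite("pics/s6.png",np.hstack([cv2.resize(x,(400,400),interpolation=cv2.INTER_CUBIC) for x in(a,b)]))
E
```

```text
15.975 [500.8 -44.  188.7] [3.1415e+00 1.0000e-04 3.1250e+00] [-0.4 -0.1 -2.5] [ 0.09  0.03 -0.04] 0.11357456184529288 29.97987985610962
dish (array([503.4,  60.2]), np.float64(-0.0132), np.float64(-134.9))
```

View pics/s6.png

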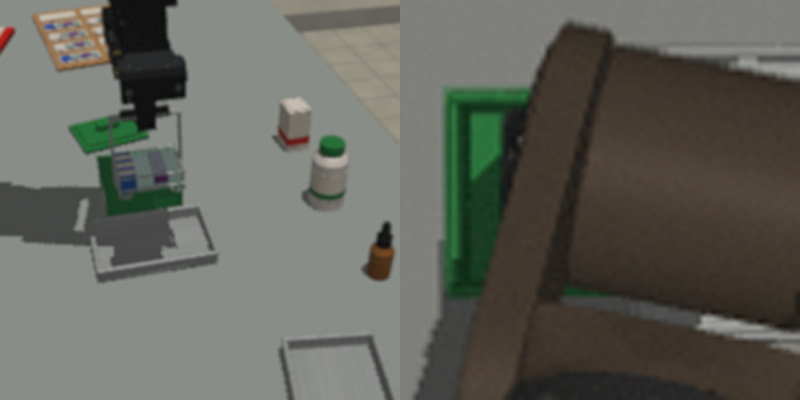

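The rack hangs level over the tray, and the dish hasn't moved. I'll hold here for more than 5 seconds.

Call:
{"method": "move_arm", "body": {
  "moves": [0, 0, 0, 0, 0, 0, 0, 0, 0, 0, 0, 0, 0, 0, 0, 0, 0, 0, 0, 0, 0, 0, 0, 0, 0, 0, 0, 0, 0, 0, 0, 0, 0, 0, 0, 0, 0, 0, 0, 0]
}}

```text
t: 17.32
eef_pos: [500.8, -44.1, 188.7]
tcp_rot: [3.142, 0.0, 3.125]
ft_force: [0.3, 0.5, -2.5]
opening: 0.119
grip_force: 30.0
```

Call:
{"method": "move_arm", "body": {
  "moves": [0, 0, 0, 0, 0, 0, 0, 0, 0, 0, 0, 0, 0, 0, 0, 0, 0, 0, 0, 0, 0, 0, 0, 0, 0, 0, 0, 0, 0, 0, 0, 0, 0, 0, 0, 0, 0, 0, 0, 0]
}}

```text
t: 18.58
eef_pos: [500.8, -44.1, 188.7]
tcp_rot: [3.142, 0.0, 3.125]
ft_force: [0.2, 0.4, -1.5]
opening: 0.116
grip_force: 30.0
```

Call:
{"method": "move_arm", "body": {
  "moves": [0, 0, 0, 0, 0, 0, 0, 0, 0, 0, 0, 0, 0, 0, 0, 0, 0, 0, 0, 0, 0, 0, 0, 0, 0, 0, 0, 0, 0, 0, 0, 0, 0, 0, 0, 0, 0, 0, 0, 0]
}}

```text
t: 19.82
eef_pos: [500.8, -44.1, 188.7]
tcp_rot: [3.142, -0.0, 3.125]
ft_force: [1.1, -0.6, -2.0]
opening: 0.117
grip_force: 30.0
```

Call:
{"method": "move_arm", "body": {
  "moves": [0, 0, 0, 0, 0, 0, 0, 0, 0, 0, 0, 0, 0, 0, 0, 0, 0, 0, 0, 0, 0, 0, 0, 0, 0, 0, 0, 0, 0, 0, 0, 0, 0, 0, 0, 0, 0, 0, 0, 0]
}}

```text
t: 21.08
eef_pos: [500.8, -44.1, 188.7]
tcp_rot: [3.141, -0.0, 3.125]
ft_force: [0.4, -0.2, -2.2]
opening: 0.118
grip_force: 30.0
```

Call:
{"method": "move_arm", "body": {
  "moves": [0, 0, 0, 0, 0, 0, 0, 0, 0, 0, 0, 0, 0, 0, 0, 0, 0, 0, 0, 0, 0, 0, 0, 0, 0, 0, 0, 0, 0, 0, 0, 0, 0, 0, 0, 0, 0, 0, 0, 0]
}}

```text
t: 22.32
eef_pos: [500.8, -44.1, 188.7]
tcp_rot: [3.141, -0.0, 3.125]
ft_force: [1.5, -0.2, -2.4]
opening: 0.121
grip_force: 30.0
```

```bash
python3 -c "
from cell import monitor,order
s=monitor.state();print(s['t'],s['eef_pos'],s['tcp_rot'],s['grip_force'])
print(order.job_done())"
```

```text
22.325 [500.77064266 -44.12450481 188.66418057] [ 3.14149972e+00 -5.84955924e-06  3.12484938e+00] 29.97980296611786
the job is handed in; nothing more can be done
None
```

I handed the job in at 22.3 s: the tray stands square beside the dish with a gap of about 4 mm, and the rack was held level and still over its middle, about 10 cm up, for more than 6 s and was still held there at hand-in.

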